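# Turn on the air at the gauge line

### The job

Turn on the compressed air for the saw bench: on the pipe that carries the round pressure gauge, swing the valve lever from across the pipe round to its stop, so that it lies in line with the pipe and the valve is fully open. Leave the valve of the plain pipe without a gauge shut, and let go of the lever when you are done.

Things in the scene. Friction and masses are not known exactly. Their poses are not given: they have to be found in the camera images.
- air_line: Fixed 22 mm steel pipe, axis 55 mm up, on a 300x70 mm plate, brass ball valve at mid-length, lever on top. Round gauge (64 mm, white dial up, top 122 mm up) 100 mm from the pivot at +x. Under the lever nothing is above 76 mm. Origin: on the bench under the lever's pivot; x along the pipe to the gauge (away from the robot, within 35 deg), y left, z up.
- air_valve (a joint): Lever of the gauge pipe, rad. 0 = shut: lever across the pipe, pointing along air_line's +y (left from the robot). Grows counter-clockwise from above to a hard stop at 1.571 = open: lever along the pipe, pointing along -x (to the robot, away from the gauge). Starts at 0 to 0.15. Stays where left; turns with 0.35 N m (4 N at the sleeve's middle).
- air_handle (a point): Middle of that lever's black sleeve: 90 mm from the pivot, 115 mm above the bench; moves with the lever on a level arc about the pivot. Its y points along the lever to the tip, z up. Sleeve: 16 mm wide, 22 mm high (104 to 126 mm above the bench), 80 mm long (46 to 126 mm from the pivot), free air beside and below it.
- spare_valve (a joint): Lever of a second, plain pipe without gauge, rad; otherwise the same pipe, valve and lever, but it ends 95 mm past the pivot. It stands beside the gauge pipe, to its left or right, pivots 30 to 51 cm apart. 0 = shut (lever across its pipe, to the left), 1.571 = open. Starts at 0 to 0.15; must stay shut. Loose clutter near both pipes is under 40 mm tall.

How it is judged:
By the outcome, as a careful person would: the job done as asked, in the order asked, and still so for the second after the job is handed in, with the robot touching nothing.
It also fails if it takes over 29 s, if anything falls off the work surface, if the arm or the gripper's body presses on something with over 40 N, if the wrist force passes 120 N, or if a joint passes its speed limit or range.

### The arm

A 6-joint arm with a two-finger parallel gripper is mounted at the origin on the work surface. World frame = base frame: x ahead of the robot, y to its left, z up, the work surface at z = 0. Lengths are in m, angles in rad, forces in N, time in s.
With the tool pointing down it reaches from about 0.25 to 0.725 m from the base axis. Payload 4 kg.
Tool frame: the origin (TCP) lies midway between the tips of the shut fingers; the grasp point (between the pads) lies 19 mm behind it; z points along the fingers, y is the direction in which the jaws open and shut (so a half turn about z gives the same grasp; the last joint's range is limited). The gripper opens to 85 mm and grips with 20 to 120 N. Pads are 22 mm wide; open, the fingers measure 114 mm over their backs; the gripper's body (76 mm by 85 mm) begins 54 mm behind the grasp point. The pads swing forward as they close: fully open they stand 13 mm farther back than shut.
Start: joints at [1.128, 0.241, 0.005, 1.335, 0, 1.571], TCP at [0.214, 0.452, 0.231] pointing down, gripper open.
Joint ranges: [-2.72, 2.72], [-1.05, 1.87], [-1.09, 1.28], [-1.99, 2.15], [-1.42, 1.44], [-3.14, 3.14]. Speed limits (rad/s): [2.79, 2.79, 3.14, 3.14, 3.14, 3.14].

### API

Orientations are given as a unit quaternion [x, y, z, w].
In Python, from workcell import bot gives the robot as it stands.
- The arm moves only by the shell command python3 -m inch 'ROWS'. ROWS is JSON, a list of rows, each a list of 5 numbers: the shift along the tool's x, y, z scaled (see below), then the turn about the tool's z scaled (see below), then the closure, from 0 (fully open) to 1 (shut). A call has 1 to 10 rows; each row is the pose to reach, as a shift and turn from the pose commanded when the call began, along the tool's axes at that moment; what a row does not reach only later rows make up. The controller multiplies each number of a shift by 100 cm and each number of a turn by 120 degrees. A row lasts 1/8 s, in which the tool goes at most 62.5 mm and 10.7 degrees, less where a joint would pass 70% of its speed; a pose out of reach is approached as far as the arm can. A call with a number of a shift or a turn outside -1 to 1 is refused whole. A call with a gripper value outside its range is refused whole. The fingers move at their own pace and stop on an object; the grip force is fixed at half the most. Time passes only in rows, so rows that repeat a pose let the fingers close. It gives the time, the measured TCP pose, the force and the opening at its end, in the units of the state.
- bot.get_obs(): the state, without advancing time (a new reading comes with each control period).
- bot.camera(name): name is "scene" or "top"; returns the picture (384x512x3 uint8, red, green, blue); there is no depth.
- bot.calibration(name): a dict with "intrinsics" (3x3 intrinsics, pixels), "xyz" and "attitude" of the camera in the world. Camera axes: x right, y down, z forward; pixel columns grow to the right and rows downward; lengths in m; the calibration is good to about 2 mm. A picture is of the moment at which its call begins. calibration takes no time and is no camera call.
- bot.job_done(): hands the job in, once; it reports no verdict.
Trained networks look in the newest picture that a camera, given by its name, has taken for a name from the list of things; names that differ only in an ending like _2 or _b are one class to them, and where a whole thing is asked for, a point or a joint stands for the part that bears it (a point fixed in the world has none). Each returns a list of dicts, best first, with "score" (0 to 1); they miss things now and then, are a little off and sometimes report something else, mostly with a low value. They report only what shows in the picture. A call takes as long as a camera call.
- bot.masks_of(camera, target): "pixels" (384x512 bool, what is visible of it) and "extent" ([left, top, width, height] as shares, 0 to 1, of the picture: columns of its width, rows of its height, round what is visible of it).
- bot.spot_point(camera, target): "point" ([column, row] as shares, 0 to 1, of the picture: columns of its width, rows of its height: a listed point, or the origin of a listed thing).
The state is a dict: "clock": time; "joint_pos": joint angles; "joint_vel": joint speeds; "tau": joint torques, N m; "eef_pos": TCP position; "tool_rot": TCP orientation; "ft_force": force on the tool from outside, world axes, zero at the start; "ft_torque": the same for the moment, N m; "grip_width": finger opening in m.
Only numpy, scipy, OpenCV 4.12 (cv2) and the standard library are available. Lean on these libraries where they do the work, as an engineer would, in place of code of your own. Each camera call takes 0.05 s, during which the arm holds its last target.

## Working session

There is one attempt and no reset: what is moved stays moved. The work goes in short steps, Python scripts to look and compute and a shell command to move; the robot and the scene stay as the last step left them, time stands still between calls to the robot, and variables do not carry over. Pictures are saved under pics/ and viewed, and the job is handed in when it is done.

```bash
ls; mkdir -p pics; python3 - <<'E'
from workcell import bot
import cv2,numpy as np
o=bot.get_obs()
for k in o: print(k,np.round(o[k],3))
for c in ["scene","top"]:
    im=bot.camera(c); cv2.imwrite(f"pics/{c}0.png",im[:,:,::-1])
    k=bot.calibration(c); print(c,k)
    for t in ["air_line","air_handle","air_valve","spare_valve"]:
        try:
            for r in bot.spot_point(c,t)[:3]: print(t,'pt',round(r["score"],2),np.array(r["point"])*[512,384])
        except Exception as e: print(t,e)
E
```

```text
pics
clock 0.0
joint_pos [ 1.128  0.241  0.004  1.335 -0.     1.571]
joint_vel [ 0.001 -0.002  0.    -0.003 -0.002  0.002]
tau [ 0.0000e+00 -3.7232e+01  2.5241e+01  1.7000e-02  0.0000e+00  0.0000e+00]
eef_pos [0.214 0.451 0.23 ]
tool_rot [ 0.22   0.976 -0.001 -0.   ]
ft_force [ 0.275 -0.409  0.605]
ft_torque [-0.011 -0.003 -0.043]
grip_width 0.085
scene {'intrinsics': array([[445.40830221,   0.        , 249.77448366],
       [  0.        , 445.40830221, 191.1440975 ],
       [  0.        ,   0.        ,   1.        ]]), 'xyz': array([1.12544885, 0.24944519, 0.65453836]), 'attitude': array([ 0.51344251,  0.7557482 , -0.33561575, -0.22931097])}
air_line pt 0.68 [150.1184 193.4976]
air_handle pt 0.59 [190.8224 150.6048]
air_valve it knows: air_handle, air_line
spare_valve it knows: air_handle, air_line
top {'intrinsics': array([[452.41590709,   0.        , 256.24376649],
       [  0.        , 452.41590709, 191.69226624],
       [  0.        ,   0.        ,   1.        ]]), 'xyz': array([0.46685099, 0.04743746, 1.06980362]), 'attitude': array([ 0.70832849, -0.70419886,  0.04436867, -0.02015262])}
air_line pt 0.82 [350.5152 199.7184]
air_handle pt 0.85 [322.816  223.4112]
air_valve it knows: air_handle, air_line
spare_valve it knows: air_handle, air_line
```

View pics/scene0.png

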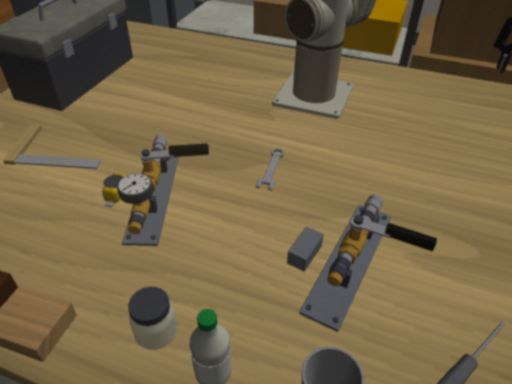

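View pics/top0.png

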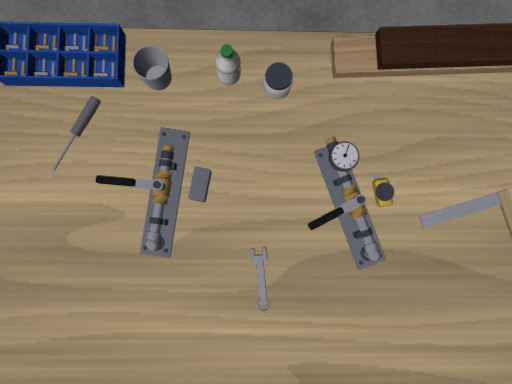

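```bash
cat > h.py <<'E'
from workcell import bot
import numpy as np
from scipy.spatial.transform import Rotation as R
def ray(c,px,z):
    k=bot.calibration(c); d=np.linalg.inv(k["intrinsics"])@[px[0],px[1],1]
    d=R.from_quat(k["attitude"]).as_matrix()@d; p=np.array(k["xyz"]); return p+d*(z-p[2])/d[2]
def proj(c,P):
    k=bot.calibration(c); q=k["intrinsics"]@(R.from_quat(k["attitude"]).as_matrix().T@(np.array(P)-k["xyz"])); return q[:2]/q[2]
E
python3 - <<'E'
from h import *
for c,a,b in [("scene",[150.1,193.5],[190.8,150.6]),("top",[350.5,199.7],[322.8,223.4])]:
    A=ray(c,a,0);B=ray(c,b,.115);print(c,A,B,np.linalg.norm((A-B)[:2]))
E
```

```text
scene [ 0.53718143 -0.2153982   0.        ] [ 0.49900758 -0.12457993  0.115     ] 0.09851497421494397
top [ 0.5473845  -0.21446202  0.        ] [ 0.48800005 -0.12644029  0.115     ] 0.1061806889340174
```

The top view shows the gauge pipe on the right: gauge at about (344,156), pivot at (361,200), sleeve from (309,226) to (343,210). The plain pipe is on the left, with its pivot at (158,185). In the scene view the gauge is at (135,187) and the sleeve spans (170–208,150). The yellow-black clutter is right of the gauge pipe, and the scene view has the lever pointing to the robot's left.

```bash
python3 - <<'E'
from h import *
from scipy.optimize import least_squares
obs=[("top",[344.5,156],'g'),("scene",[136,187],'g'),("top",[326,218],'h'),("scene",[189,150.5],'h'),("top",[322.8,223.4],'h'),("scene",[190.8,150.6],'h'),("top",[350.5,199.7],'o'),("top",[361,200.5],'p'),("scene",[151,156],'p'),("top",[371,251],'e')]
for c,p,w in obs:print(c,w,ray(c,p,{'g':.122,'h':.115,'o':0,'p':.118,'e':.055}[w]).round(3))
def model(v):
    x,y,t,q=v;u=np.array([np.cos(t),np.sin(t)]);l=np.array([-np.sin(t+q),np.cos(t+q)]);O=np.array([x,y])
    return {'g':[*(O+.1*u),.122],'h':[*(O+.09*l),.115],'o':[x,y,0],'p':[x,y,.118]}
use=[o for o in obs if o[2] in 'ghop' ]
f=lambda v:np.concatenate([proj(c,model(v)[w])-p for c,p,w in use])
s=least_squares(f,[.53,-.21,0.2,0.07],loss='soft_l1');print(s.x.round(4));print(f(s.x).reshape(-1,2).round(1))
from workcell import bot
print(R.from_quat(bot.get_obs()["tool_rot"]).as_matrix().round(3))
E
```

```text
top g [ 0.632 -0.173  0.122]
scene g [ 0.641 -0.161  0.122]
top h [ 0.499 -0.133  0.115]
scene h [ 0.5   -0.128  0.115]
top h [ 0.488 -0.126  0.115]
scene h [ 0.499 -0.125  0.115]
top o [ 0.547 -0.214  0.   ]
top p [ 0.537 -0.208  0.118]
scene p [ 0.547 -0.187  0.118]
top e [ 0.428 -0.246  0.055]
[ 0.5401 -0.2074  0.3975  0.0879]
[[-2.1 -0.3]
 [-0.8 -3.9]
 [-2.6  0.6]
 [ 0.6 -0.5]
 [ 0.6 -4.8]
 [-1.2 -0.6]
 [-2.9  3. ]
 [-0.4 -1.5]
 [-6.9 -4.3]]
[[-0.904  0.428 -0.   ]
 [ 0.428  0.904 -0.001]
 [ 0.    -0.001 -1.   ]]
```

```bash
python3 -m inch '[[-0.045,-0.036,0,0.08,0.3],[-0.09,-0.07,0,0.16,0.3],[-0.135,-0.107,0,0.24,0.3],[-0.18,-0.143,0,0.315,0.3],[-0.225,-0.179,0,0.315,0.3],[-0.27,-0.214,0,0.315,0.3],[-0.315,-0.25,0,0.315,0.3],[-0.36,-0.286,0,0.315,0.3],[-0.405,-0.322,0,0.315,0.3],[-0.44,-0.35,0,0.315,0.3]]'
```

```text
clock: 1.55
eef_pos: [0.4626, -0.0552, 0.2314]
tool_rot: [0.524, 0.851, 0.0, 0.0]
ft_force: [0.3, -0.3, -0.3]
grip_width: 0.0594
```

```bash
python3 - <<'E'
from h import *
import cv2
o=bot.get_obs();M=R.from_quat(o["tool_rot"]).as_matrix();p=np.array(o["eef_pos"])
print(o["clock"],p,np.degrees(np.arctan2(M[1,1],M[0,1])),o["joint_pos"])
print((M.T@(np.array([.499,-.128,.2])-p)).round(3))
im=bot.camera("top")[:,:,::-1].copy();cv2.imwrite("pics/top1.png",cv2.resize(im,(800,600)))
E
```

```text
1.55 [ 0.46255353 -0.05523635  0.23135814] 26.73633780871322 [-1.18897963e-01  1.72560011e-01 -8.09382805e-02  1.31670471e+00
  6.85671069e-05  9.85261331e-01]
[-0.081 -0.     0.031]
```

```bash
python3 -m inch '[[-0.045,0,0,0,0.3],[-0.081,0,0,0,0.3],[-0.081,0,0.04,0,0.3]]'; python3 - <<'E'
from h import *
import cv2
for c in ["top","scene"]:
    im=bot.camera(c)[:,:,::-1].copy();cv2.imwrite(f"pics/{c}2.png",cv2.resize(im,(800,600)))
E
```

```text
clock: 1.98
eef_pos: [0.502, -0.128, 0.1935]
tool_rot: [0.525, 0.851, 0.001, 0.004]
ft_force: [0.4, 0.4, -0.6]
grip_width: 0.0596
```

View pics/scene2.png

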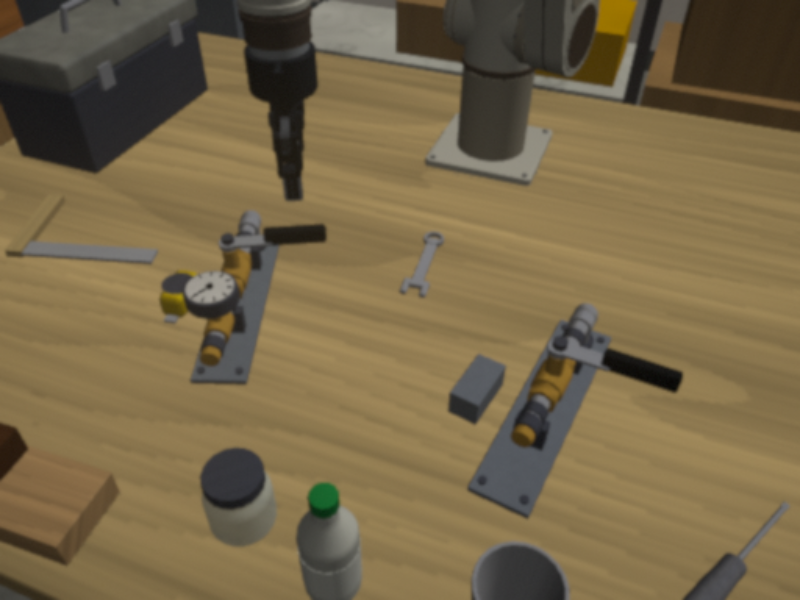

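View pics/top2.png

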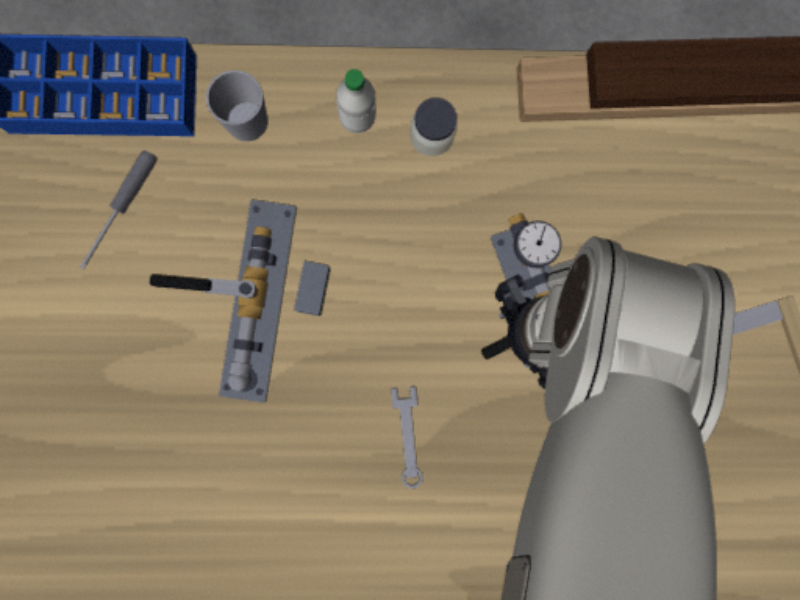

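In the scene view the fingertip is at (292,198), directly above the sleeve at (295,235). In the top view the jaws straddle the lever and its tip pokes out at (495,350), so I'll descend.

```bash
python3 -m inch '[[0,0,0.04,0,0.3],[0,0,0.08,0,0.3],[0,0,0.099,0,0.3],[0,0,0.099,0,0.3]]'; python3 - <<'E'
from h import *
import cv2
c="scene"
im=bot.camera(c)[:,:,::-1].copy();cv2.imwrite(f"pics/{c}3.png",cv2.resize(im[80:260,60:300],(800,600)))
E
```

```text
clock: 2.58
eef_pos: [0.4973, -0.1245, 0.0918]
tool_rot: [0.523, 0.852, -0.0, -0.001]
ft_force: [0.6, 0.4, -0.2]
grip_width: 0.0594
```

View pics/scene3.png

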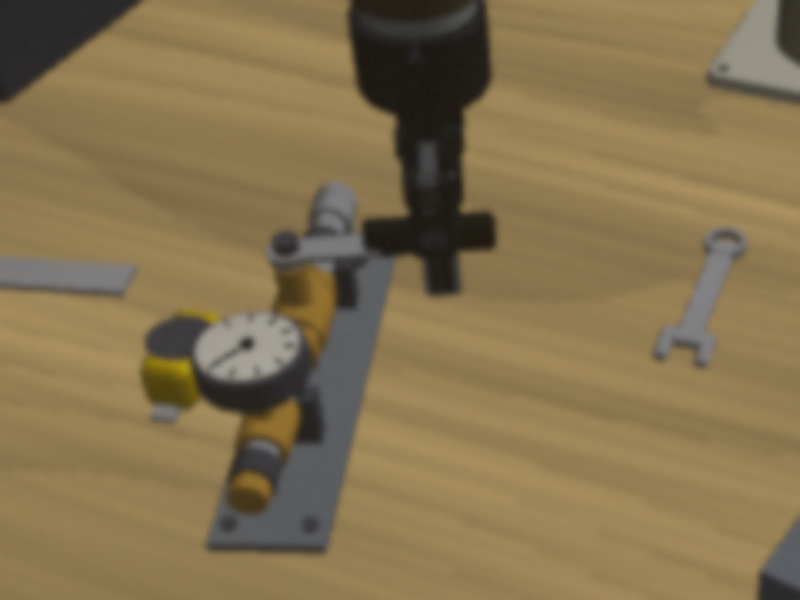

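```bash
python3 -m inch '[[0,0,0,0,1],[0,0,0,0,1],[0,0,0,0,1],[0,0,0,0,1],[0,0,0,0,1]]'; python3 -m inch '[[0,0,0,0,0.68],[0,0,0,0,0.68]]'
```

```text
clock: 3.25
eef_pos: [0.4987, -0.1256, 0.0936]
tool_rot: [0.524, 0.852, 0.0, 0.001]
ft_force: [-2.3, 0.5, 4.9]
grip_width: 0.0154
clock: 3.5
eef_pos: [0.4985, -0.1253, 0.0923]
tool_rot: [0.524, 0.852, 0.0, 0.0]
ft_force: [1.3, 0.1, -0.5]
grip_width: 0.0276
```

The closed width of 15.4 mm confirms the sleeve is between the pads. I'll keep a loose cage around it and swing along the arc.

```bash
python3 -m inch '[[-0.001,-0.013,0,-0.067,0.68],[-0.0036,-0.0254,0,-0.133,0.68],[-0.008,-0.0374,0,-0.2,0.68],[-0.014,-0.049,0,-0.267,0.68],[-0.0215,-0.059,0,-0.333,0.68],[-0.03,-0.068,0,-0.4,0.68],[-0.0406,-0.076,0,-0.467,0.68],[-0.052,-0.083,0,-0.533,0.68],[-0.0636,-0.0875,0,-0.6,0.68],[-0.076,-0.0906,0,-0.667,0.68]]'; python3 - <<'E'
from h import *
import cv2
o=bot.get_obs();M=R.from_quat(o["tool_rot"]).as_matrix();print(np.degrees(np.arctan2(M[1,1],M[0,1])),o["joint_pos"])
c="scene"
im=bot.camera(c)[:,:,::-1].copy();cv2.imwrite(f"pics/{c}4.png",cv2.resize(im[80:260,60:300],(800,600)))
E
```

```text
clock: 4.75
eef_pos: [0.4519, -0.233, 0.0923]
tool_rot: [-0.149, 0.989, 0.001, 0.0]
ft_force: [1.9, 5.2, 1.7]
grip_width: 0.0273
107.17591920406245 [-0.4776551   0.36308254 -0.20750726  1.00137485  0.00271212 -0.77743155]
```

View pics/scene4.png

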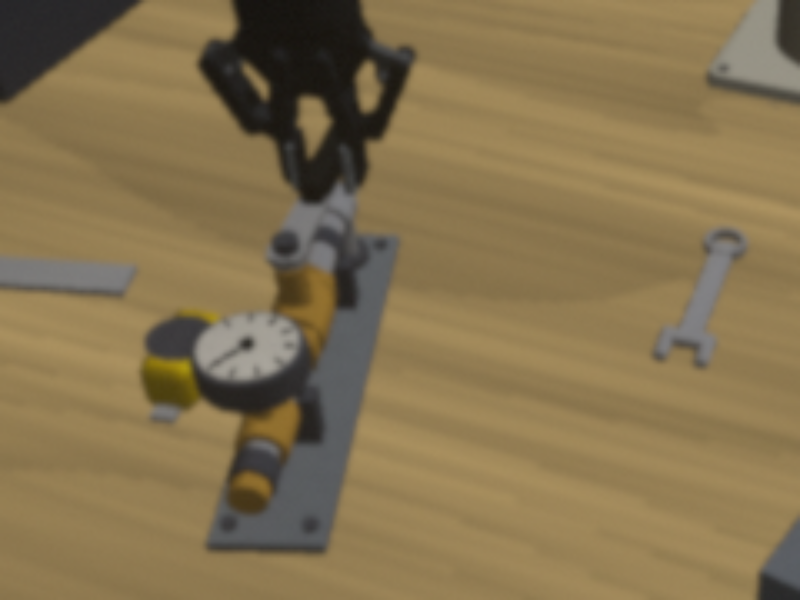

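The lever is most of the way round and the push force is about 5 N. I'll go on in small steps and watch the force for the stop.

```bash
python3 -m inch '[[0,-0.003,0,-0.0167,0.68],[0,-0.006,0,-0.033,0.68]]'; python3 -m inch '[[0,-0.003,0,-0.0167,0.68],[0,-0.003,0,-0.0167,0.68]]'; python3 -m inch '[[0,-0.003,0,0,0.68],[0,-0.003,0,0,0.68]]'
```

```text
clock: 5.05
eef_pos: [0.4536, -0.2385, 0.0922]
tool_rot: [-0.181, 0.984, 0.001, 0.0]
ft_force: [0.0, 5.5, 1.2]
grip_width: 0.0272
clock: 5.3
eef_pos: [0.4548, -0.2417, 0.0922]
tool_rot: [-0.197, 0.98, 0.001, 0.0]
ft_force: [0.2, 3.9, 1.6]
grip_width: 0.0276
clock: 5.55
eef_pos: [0.4555, -0.2442, 0.0922]
tool_rot: [-0.198, 0.98, 0.001, -0.0]
ft_force: [-0.8, 5.0, 2.8]
grip_width: 0.0274
```

```bash
python3 -m inch '[[0,-0.003,0,0,0.68],[0,-0.003,0,0,0.68]]'; python3 -m inch '[[0,-0.003,0,0,0.68],[0,-0.003,0,0,0.68]]'
```

```text
clock: 5.8
eef_pos: [0.4555, -0.2443, 0.092]
tool_rot: [-0.198, 0.98, 0.004, -0.001]
ft_force: [-2.3, 12.5, 6.9]
grip_width: 0.0272
clock: 6.05
eef_pos: [0.4555, -0.2443, 0.0918]
tool_rot: [-0.199, 0.98, 0.007, -0.001]
ft_force: [-5.0, 19.8, 11.2]
grip_width: 0.0274
```

The TCP has stopped moving at (0.4555, −0.2443) and the force has risen to 20 N, so the lever is on its stop. I'll relax, open and lift clear.

```bash
python3 -m inch '[[0,0.005,0,0,0.68],[0,0.011,0,0,0.6],[0,0.011,0,0,0.3],[0,0.011,0,0,0.3],[0,0.011,-0.04,0,0.3],[0,0.011,-0.09,0,0.3],[0,0.011,-0.14,0,0.3],[-0.06,0.011,-0.14,0,0.3]]'; python3 -m inch '[[0.05,0.05,0,0,0.3],[0.05,0.1,0,0,0.3],[0.05,0.16,0,0,0.3],[0.05,0.22,0,0,0.3],[0.05,0.22,0,0,0.3]]'; python3 - <<'E'
from h import *
import cv2
for c in ["top","scene"]:
    im=bot.camera(c)[:,:,::-1].copy();cv2.imwrite(f"pics/{c}5.png",cv2.resize(im,(800,600)))
    print(bot.spot_point(c,"air_handle"))
E
```

```text
clock: 7.05
eef_pos: [0.5103, -0.2207, 0.2385]
tool_rot: [-0.195, 0.981, -0.004, 0.004]
ft_force: [1.8, -0.7, 0.6]
grip_width: 0.0599
clock: 7.68
eef_pos: [0.3763, -0.0317, 0.2325]
tool_rot: [-0.201, 0.98, 0.0, 0.0]
ft_force: [-0.5, -0.6, -0.5]
grip_width: 0.0599
[{'point': [0.7303, 0.6234], 'score': 0.68}]
[{'point': [0.2969, 0.331], 'score': 0.69}]
```

View pics/scene5.png

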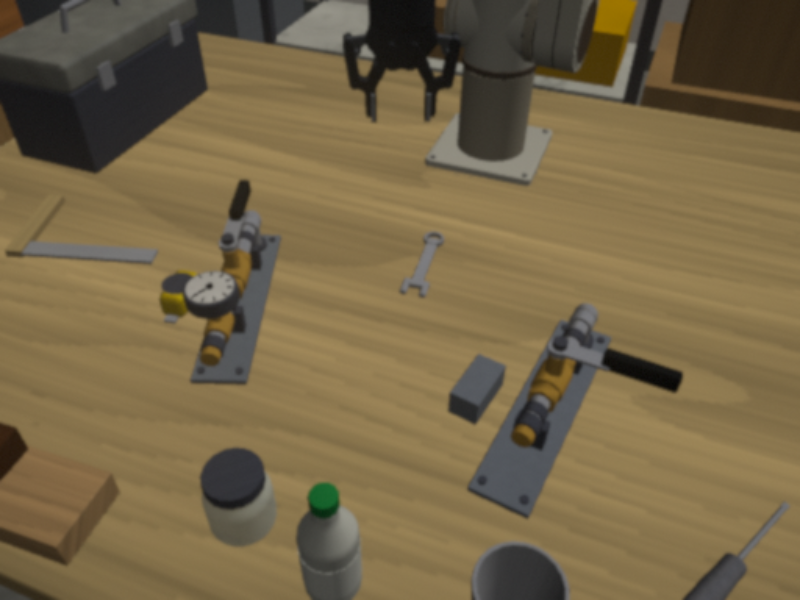

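View pics/top5.png

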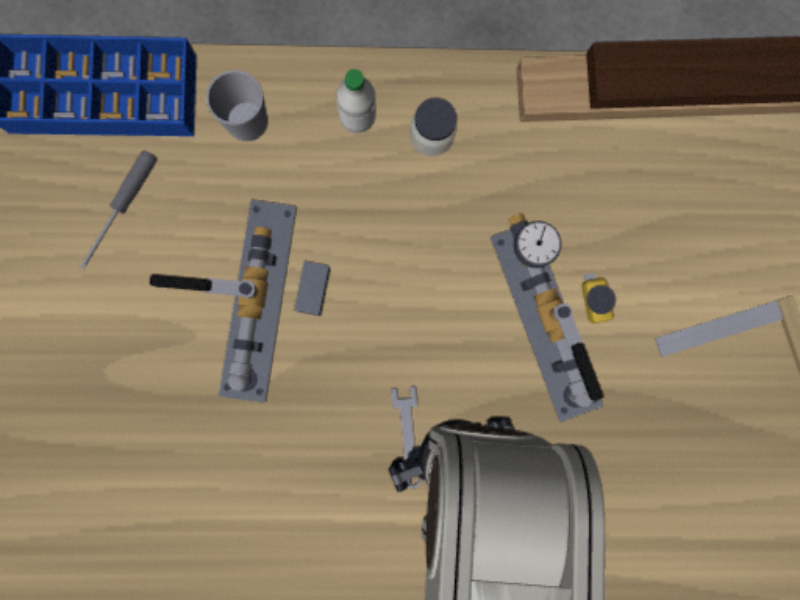

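In the top view the gauge-pipe lever runs (563,312)→(596,398), about 21°. The plate edge runs (491,237)→(561,418), also 21°. So the lever lies in line with the pipe. The spare lever still points left, from (247,288) to (152,281), as before.

```bash
python3 -c "
from workcell import bot
bot.job_done()"
```

```text
the job is handed in; nothing more can be done
```

The valve on the gauge pipe is open. I caged its lever between the fingers and swung it counter-clockwise to its stop. I then let go, lifted clear and handed the job in at about 7.8 s.

- **Stop reached:** at the end of the swing the tool stopped moving while the horizontal force rose from about 5 N to 20 N. The highest total force I read was about 23 N.
- **In line with the pipe:** in the last top picture the lever and the pipe's plate both lie at about 21°.
- **Spare valve:** the plain pipe's lever still points left across its pipe, unchanged from the first pictures.
- **Clear of everything:** the gripper was away from both pipes with a force reading near zero, and the loose things I could see had not moved.

The early position estimates disagreed by up to about 1 cm between the two cameras. The closed width of 15.4 mm confirmed the fingers were on the 16 mm sleeve. No check failed.

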